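# Bring the tyre valve to the top

### The job

On the bench of the torque-tool room two trolley wheels stand on axle brackets. Turn the pneumatic one, the wheel with a valve stem sticking out of its face, until the valve stem is straight above the axle, ready for the pressure gauge, and let go so that it stays there. Leave the other wheel, which has no valve, as it stands.

Things in the scene. Friction and masses are not known exactly. Their poses are not given: they have to be found in the camera images.
- valve_wheel (a joint): Turn of the wheel with the valve, rad: black tyre, 200 mm diameter, 44 mm wide, on a white disc with aluminium hub, level axle. 0 = stem straight above the axle; growing, the top of the wheel goes towards the stand's -y. Starts at 0.6 to 2.1, turns from -3.14 to 3.14; bearing friction (about 0.12 N m) keeps it where it is left. The tyre's sides can be pinched anywhere on its upper half.
- valve_tip (a point): Outer end of the valve stem: 13 mm thick, brass with a black cap, parallel to the axle and 52 mm from the axle line, on the face looking away from the robot. This end lies 48 mm from the tyre's middle plane (26 mm proud of the tyre). It turns with the wheel.
- valve_stand: Grey stand of that wheel, fixed to the bench. Origin: underside centre of its 150 x 120 x 12 mm base (x, y), right below the wheel's centre. x: along the axle to the valve side; z up; the wheel lies in its y-z plane. Axle 125 mm above the origin, tyre from 25 to 225 mm. One upright, 44 mm wide, carries the axle on the -x side, 52 to 64 mm from the tyre's middle plane, 147 mm high.
- solid_rim (a point): A point on the tread of the other wheel, 100 mm from its axle, turning with it. Same size, stand and colours, but no valve stem; its axle also lies 125 mm above the bench.
Things that resemble listed ones, but are neither listed nor needed, are in the scene too. What is shaped like the valve_stand but orange is not meant.

How it is judged:
By the outcome, as a careful person would: the job done as asked, in the order asked, and still so for the second after the job is handed in, with the robot touching nothing.
It also fails if it takes over 38 s, if anything falls off the work surface, if the arm or the gripper's body presses on something with over 40 N, if the wrist force passes 120 N, or if a joint passes its speed limit or range.

### The arm

A 7-joint arm with a two-finger parallel gripper is mounted at the origin on the work surface. World frame = base frame: x ahead of the robot, y to its left, z up, the work surface at z = 0. Lengths are in m, angles in rad, forces in N, time in s.
With the tool pointing down it reaches from about 0.4 to 0.9 m from the base axis. Payload 5.5 kg.
Tool frame: the origin (TCP) lies at the very end of the fingers, on their centre line; the grasp point (between the pads) lies 19 mm behind it; z points along the fingers, y is the direction in which the jaws open and shut (so a half turn about z gives the same grasp; the last joint's range is limited). The gripper opens to 85 mm and grips with 20 to 120 N. Pads are 22 mm wide; open, the fingers measure 114 mm over their backs; the gripper's body (76 mm by 85 mm) begins 54 mm behind the grasp point. The pads swing forward as they close: fully open they stand 13 mm farther back than shut.
Start: joints at [0.263, 0.501, -0.427, 1.55, 0.221, 1.138, -0.21], TCP at [0.65, 0, 0.231] pointing down, gripper open.
Joint ranges: [-2.88, 2.88], [-0.31, 2.03], [-1.54, 1.56], [0.2, 2.42], [-1.41, 4.55], [0.19, 2.02], [-2.57, 2.57]. Speed limits (rad/s): [2.57, 2.57, 3.14, 3.14, 3.14, 3.14, 3.14].

### API

Orientations are given as [roll, pitch, yaw] about the fixed x, y, z axes, in that order (R = Rz(yaw) Ry(pitch) Rx(roll)).
In Python, from rig import get_obs, optics, workorder gives the robot as it stands.
- The arm moves only by the shell command python3 -m crank 'ROWS'. ROWS is JSON, a list of rows, each a list of 3 entries, a list of its own where there are three numbers: the shift along the tool's x, y, z in mm, then the turn, a rotation vector about the tool's x, y, z in degrees, then the gripper's target within -1 to 1 (shut at 1, half-way at 0, fully open at -1). In form: [[[x, y, z], [rx, ry, rz], fingers], ...]. A call has exactly 10 rows; each row shifts and turns the commanded pose from where the row before left it, along the tool's axes as they then stand; what a row does not reach is not made up. A row lasts 1/12 s, in which the tool goes at most 41.7 mm and 7.16 degrees, less where a joint would pass 70% of its speed; a pose out of reach is approached as far as the arm can. A call with a gripper value outside its range is refused whole. The fingers move at their own pace and stop on an object; the grip force is fixed at half the most. Time passes only in rows, so rows that do not move let the fingers close, or fill a call up. It gives the time, the measured TCP pose, the force and the opening at its end, in the units of the state.
- get_obs(): the state, without advancing time (a new reading comes with each control period).
- optics.get_image(name): name is "scene" or "side" or "wrist"; returns a dict with "img" (420x560x3 uint8, red, green, blue), "mtx" (3x3 intrinsics, pixels), "D" ([k1, k2, p1, p2, k3] as OpenCV has them; the pictures are not rectified), "eye" and "rotation" of the camera in the world. Camera axes: x right, y up, looking along -z (the intrinsics and any distortion apply to the point x, -y, -z); pixel columns grow to the right and rows downward; lengths in m; the calibration is good to about 2 mm. A picture is of the moment at which its call begins. There is no depth.
- workorder.job_done(): hands the job in, once; it reports no verdict.
The state is a dict: "time_s": time; "joints": joint angles; "dq": joint speeds; "tau": joint torques, N m; "position": TCP position; "tool_rot": TCP orientation; "ft_force": force on the tool from outside, world axes, zero at the start; "wrist_torque": the same for the moment, N m; "finger_gap": finger opening in m.
Only numpy, scipy, OpenCV 4.12 (cv2) and the standard library are available. Lean on these libraries where they do the work, as an engineer would, in place of code of your own. Each camera call takes 0.05 s, during which the arm holds its last target. There are 200 camera calls.

## Working session

There is one attempt and no reset: what is moved stays moved. The work goes in short steps, Python scripts to look and compute and a shell command to move; the robot and the scene stay as the last step left them, time stands still between calls to the robot, and variables do not carry over. Pictures are saved under pics/ and viewed, on a budget of 10 in all, crops included, one or two more only if the job needs it, and the job is handed in when it is done.

```bash
ls; mkdir -p pics
cat > h.py <<'E'
import numpy as np, cv2, json
from rig import get_obs, optics, workorder
def shot(n,fn=None):
    d=optics.get_image(n)
    if fn: cv2.imwrite('pics/'+fn,d['img'][:,:,::-1]); np.savez('pics/'+fn+'.npz',**{k:np.array(v) for k,v in d.items()})
    return d
def ray(d,u,v):
    p=cv2.undistortPoints(np.array([[[u,v]]],float),np.array(d['mtx'],float),np.array(d['D'],float))[0,0]
    r=np.array(d['rotation']).reshape(3,3)@np.array([p[0],-p[1],-1]); return np.array(d['eye'],float),r/np.linalg.norm(r)
def onz(d,u,v,z):
    e,r=ray(d,u,v); return e+r*(z-e[2])/r[2]
def proj(d,P):
    R=np.array(d['rotation']).reshape(3,3); c=R.T@(np.array(P,float)-np.array(d['eye']))
    c=c*[1,-1,-1]
    return cv2.projectPoints(c.reshape(1,3),np.zeros(3),np.zeros(3),np.array(d['mtx'],float),np.array(d['D'],float))[0].ravel()
def tri(d1,a,d2,b):
    e1,r1=ray(d1,*a);e2,r2=ray(d2,*b)
    s=np.linalg.lstsq(np.c_[r1,-r2],e2-e1,rcond=None)[0]
    p,q=e1+s[0]*r1,e2+s[1]*r2; return (p+q)/2,np.linalg.norm(p-q)
def load(fn): return dict(np.load('pics/'+fn+'.npz'))
E
python3 - <<'E'
from h import *
print(get_obs())
for n in('scene','side'):
    d=shot(n,n+'0.png');print(n,d['eye'],d['rotation'],d['D'])
a=cv2.imread('pics/scene0.png');b=cv2.imread('pics/side0.png')
E
```

```text
pics
{'time_s': 0.0, 'joints': array([ 0.26324535,  0.50182945, -0.42675578,  1.55148909,  0.22081146,
        1.13830253, -0.21031764]), 'dq': array([ 8.13304726e-05,  3.64325583e-04, -4.62362018e-04, -2.23310145e-04,
       -1.36110311e-03, -1.42956803e-03,  1.73078134e-03]), 'tau': array([ 1.57038257e-04, -5.69523740e+01, -5.81651285e+00, -2.80938792e+01,
        1.07328620e-02,  1.20940185e-02,  1.30241034e-05]), 'position': array([ 6.49285931e-01, -9.95796351e-05,  2.30251503e-01]), 'tool_rot': array([-3.13962048e+00, -2.97129239e-05,  1.57076968e+00]), 'ft_force': array([ 1.30197197, -0.62492837,  0.09785114]), 'wrist_torque': array([ 0.00584091, -0.02899568, -0.00260738]), 'finger_gap': 0.0855144828522359}
scene [1.41849748 0.29331701 0.81676797] [ 1.00705098 -0.0193453   1.81732655] [-0.17255906  0.          0.          0.          0.        ]
side [-0.2586652  -0.74183624  0.83635072] [ 0.96577689  0.01714394 -0.70419399] [-0.16027534  0.          0.          0.          0.        ]
```

View pics/scene0.png

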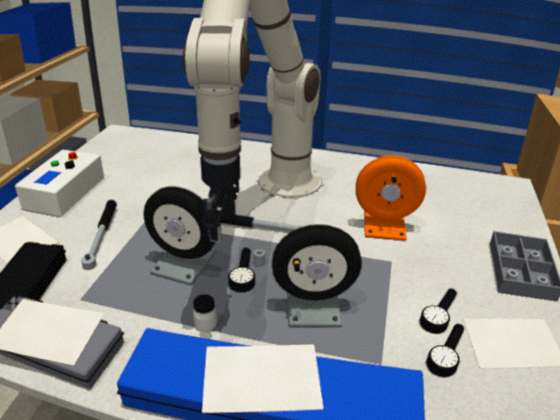

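View pics/side0.png

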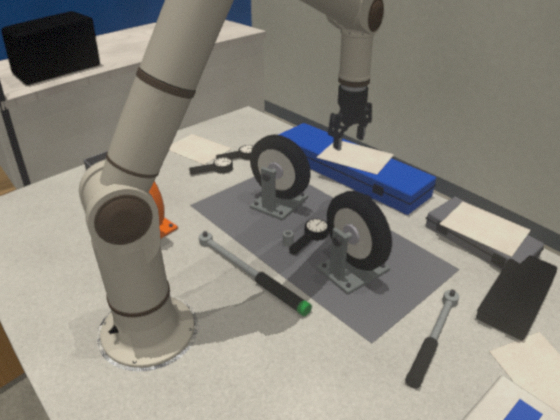

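```bash
python3 - <<'E'
s=open('h.py').read()
s=s.replace("import numpy as np, cv2, json","import numpy as np, cv2, json\nfrom scipy.spatial.transform import Rotation as Ro")
s=s.replace("np.array(d['rotation']).reshape(3,3)","Ro.from_euler('xyz',d['rotation']).as_matrix()")
open('h.py','w').write(s)
E
python3 - <<'E'
from h import *
a=cv2.imread('pics/scene0.png');b=cv2.imread('pics/side0.png')
A=cv2.resize(a[215:335,260:375],None,fx=5,fy=5,interpolation=3)[:600]
B=cv2.resize(b[120:225,240:320],None,fx=5,fy=5,interpolation=3)
A=cv2.resize(A,(400,417));B=cv2.resize(B,(400,525))
C=np.zeros((525,800,3),np.uint8);C[:417,:400]=A;C[:,400:]=B
cv2.imwrite('pics/crop1.png',C)
E
```

```text
(no output)
```

View pics/crop1.png

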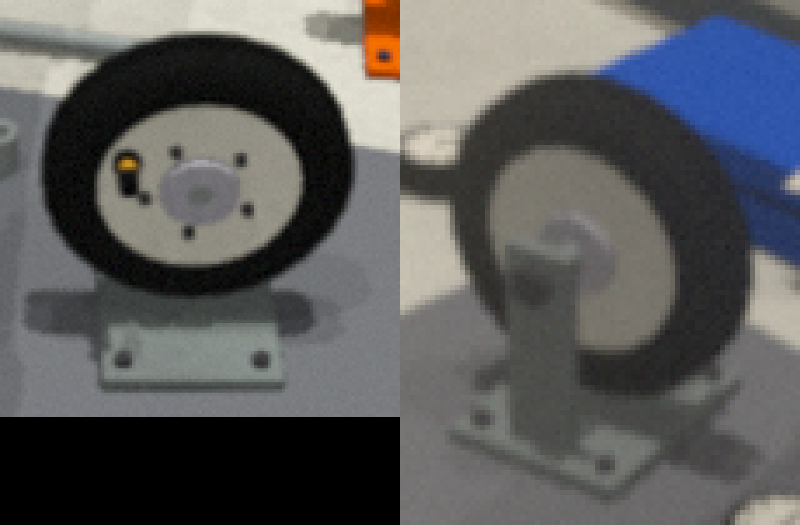

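Run:
```python
from h import *
s=load('scene0.png');t=load('side0.png')
f=lambda x,y:(260+x/3.478,215+y/3.478); g=lambda x,y:(240+(x-400)/5,120+y/5)
F=[onz(s,*f(x,y),0.)for x,y in[(100,386),(284,386)]]
G=[onz(t,*g(x,y),0.)for x,y in[(450,437),(612,499),(738,382)]]
print(np.round(F,4),np.linalg.norm(F[1]-F[0]),np.round(G,4),np.linalg.norm(G[1]-G[0]),np.linalg.norm(G[2]-G[1]))
# stand axes/centre from 4 corners
mid=[(F[0]+F[1])/2]; 
yv=F[1]-F[0]; print('yaw front',np.degrees(np.arctan2(-yv[0],yv[1])))
yv=G[0]-G[1]; print('yaw back',np.degrees(np.arctan2(-yv[0],yv[1])))
xv=G[2]-G[1]; print('yaw side',np.degrees(np.arctan2(xv[1],xv[0])))
c=(sum(F)/2+ (G[0]+G[1])/2)/2; print('c',c)
print('hub tri',tri(s,f(200,186),t,g(584,250)))
c[2]=0
import math
for yaw in np.radians([np.degrees(math.atan2(*( (sum(F)/2-(G[0]+G[1])/2)[[1,0]])))]):
  print('yaw mid',np.degrees(yaw))
  X=np.array([np.cos(yaw),np.sin(yaw),0]);
  e,r=ray(s,*f(128,184)); q=c+.046*X; p=e+r*((q-e)@X)/(r@X); d=p-c-[0,0,.125]
  Y=np.array([-X[1],X[0],0]); print('tip',p,d@Y,d[2],np.hypot(d@Y,d[2]),np.degrees(np.arctan2(-d@Y,d[2])))
  e=s; 
  for k in (-.022,.022,):
    print(proj(s,c+k*X+[0,0,.225]),proj(t,c+k*X+[0,0,.225]))
```

```text
[[0.6501 0.1462 0.    ]
 [0.6197 0.2625 0.    ]] 0.12021127707041246 [[0.4806 0.2236 0.    ]
 [0.5113 0.1104 0.    ]
 [0.6537 0.1505 0.    ]] 0.11723609843999287 0.14792838151609128
yaw front 14.627719776224827
yaw back 15.177557626853334
yaw side 15.701918018932066
c [5.65437886e-01 1.85684114e-01 2.77555756e-17]
hub tri (array([0.56413962, 0.19107721, 0.1113579 ]), np.float64(0.004968538058136618))
yaw mid 15.066121062191444
tip [0.62213475 0.15202937 0.14927881] -0.04723533203207443 0.024278808662813622 0.05310967089208735 62.79698190057203
[318.55110577 220.5318374 ] [274.66026662 139.23234571]
[320.43218756 232.40406592] [283.18414802 133.43155977]
```

Candidates for the wheel (scene pixels):
- Black wheel at (317,262): brass and black stem at (297,267). This is the one I want, and the crop confirms the stem.
- Black wheel at (180,222): no stem.
- Orange wheel at (391,190): orange stand, excluded by the task.

The stand's base measures 120 x 148 mm, which matches the given size. Its centre is at (0.565, 0.186), yaw 15°. The stem is at about 63°, at radius 53 mm.

```bash
python3 -m crank '[[[0,0,-30],[0,0,0],-1],[[0,0,-30],[0,0,0],-1],[[0,0,0],[0,0,-5],-1],[[0,0,0],[0,0,-5],-1],[[0,0,0],[0,0,-5],-1],[[0,0,0],[0,6,0],-1],[[0,0,0],[0,6,0],-1],[[0,0,0],[0,6,0],-1],[[0,0,0],[0,6,0],-1],[[0,0,0],[0,6,0],-1]]'
cat >> h.py <<'E'
C=np.array([.5654,.1857,.125]);yw=np.radians(15.07);X=np.array([np.cos(yw),np.sin(yw),0]);Y=np.array([-X[1],X[0],0]);Z=np.array([0,0,1.])
def report(th,r):
    o=get_obs();p=o['position'];R=Ro.from_euler('xyz',o['tool_rot'])
    th=np.radians(th);rad=-np.sin(th)*Y+np.cos(th)*Z
    T=Ro.from_matrix(np.c_[np.cross(X,-rad),X,-rad])
    print('t',o['time_s'],'pos',p.round(4),'gap',o['finger_gap'],'F',o['ft_force'].round(1))
    print('shift mm',(R.inv().apply(C+r*rad-p)*1e3).round(1),'turn deg',np.degrees((R.inv()*T).as_rotvec()).round(2))
    d=R.inv().apply(p-C);pp=p-C
    print('wheel frame',pp@X,pp@Y,pp@Z,'q',o['joints'].round(2))
E
python3 -c "
from h import *
report(31,.16)"
```

```text
time_s: 0.93
position: [0.6503, -0.0006, 0.292]
tool_rot: [3.14, -0.528, 1.833]
ft_force: [-0.1, -0.6, -1.1]
finger_gap: 0.0853
t 0.9333 pos [ 6.503e-01 -6.000e-04  2.920e-01] gap 0.08526554690173697 F [-0.1 -0.6 -1.1]
shift mm [ 88.2 -33.9  85.9] turn deg [ 0.13  0.75 -0.05]
wheel frame 0.03359393484264062 -0.20195593055607397 0.16695823874159127 q [ 0.57  0.65 -0.59  1.34 -0.16  1.42  0.35]
```

```bash
python3 -m crank '[[[14,-6,14],[0,0.75,0],-1],[[15,-6,14],[0,0,0],-1],[[15,-6,14],[0,0,0],-1],[[15,-6,14],[0,0,0],-1],[[15,-5,15],[0,0,0],-1],[[14,-5,15],[0,0,0],-1],[[0,0,0],[0,0,0],-1],[[0,0,0],[0,0,0],-1],[[0,0,0],[0,0,0],-1],[[0,0,0],[0,0,0],-1]]'
python3 - <<'E'
from h import *
report(31,.065)
w=shot('wrist','w1.png');s=shot('scene','s1.png')
print([proj(w,C+.1*(-np.sin(a)*Y+np.cos(a)*Z)+k*X).round() for a in(.3,.54,.8) for k in(-.022,.022)])
cv2.imwrite('pics/v1.png',np.hstack([cv2.resize(w['img'],(400,300)),cv2.resize(s['img'][130:340,120:400],(400,300))])[:,:,::-1])
E
```

```text
time_s: 1.77
position: [0.587, 0.1053, 0.262]
tool_rot: [3.141, -0.536, 1.831]
ft_force: [0.1, 0.4, -0.4]
finger_gap: 0.0852
t 1.7667 pos [0.587  0.1053 0.262 ] gap 0.0852330399299453 F [ 0.1  0.4 -0.4]
shift mm [ 1.3 -0.2 95.3] turn deg [ 0.1   0.29 -0.15]
wheel frame -7.125005427674953e-06 -0.08326453966808421 0.13699598795646262 q [ 0.53  0.54 -0.65  1.6  -0.22  1.22  0.29]
[array([247., 191.]), array([315., 191.]), array([248., 228.]), array([315., 227.]), array([249., 261.]), array([313., 261.])]
```

View pics/v1.png

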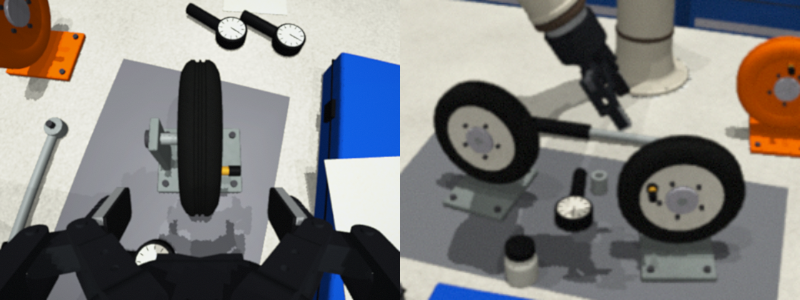

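The wrist view shows the tyre centred between the open jaws at columns 177–222 of 400, where I predicted it. The valve stem is on the right at (232,170). Next I advance and close.

```bash
python3 -m crank '[[[1,0,15],[0,0,0],-1],[[0,0,15],[0,0,0],-1],[[0,0,15],[0,0,0],-1],[[0,0,15],[0,0,0],-1],[[0,0,15],[0,0,0],-1],[[0,0,10],[0,0,0],-1],[[0,0,10],[0,0,0],-1],[[0,0,0],[0,0,0],-1],[[0,0,0],[0,0,0],-1],[[0,0,0],[0,0,0],-1]]' && python3 -c "
from h import *
report(31,.065)"
python3 -m crank '[[[0,0,0],[0,0,0],0],[[0,0,0],[0,0,0],0.3],[[0,0,0],[0,0,0],0.6],[[0,0,0],[0,0,0],1],[[0,0,0],[0,0,0],1],[[0,0,0],[0,0,0],1],[[0,0,0],[0,0,0],1],[[0,0,0],[0,0,0],1],[[0,0,0],[0,0,0],1],[[0,0,0],[0,0,0],1]]' && python3 -c "
from h import *
report(31,.065)"
```

```text
time_s: 2.7
position: [0.5742, 0.154, 0.1816]
tool_rot: [3.14, -0.536, 1.832]
ft_force: [0.1, 0.4, 2.2]
finger_gap: 0.0852
t 2.7 pos [0.5742 0.154  0.1816] gap 0.0851556996828857 F [0.1 0.4 2.2]
shift mm [-0.9 -0.3  0.4] turn deg [ 0.11  0.27 -0.07]
wheel frame 0.0002585543099048901 -0.03292290343046036 0.056559405586374956 q [ 0.46  0.61 -0.64  1.7  -0.21  1.02  0.27]
time_s: 3.53
position: [0.5744, 0.1541, 0.1816]
tool_rot: [3.14, -0.536, 1.832]
ft_force: [2.2, -2.6, 5.8]
finger_gap: 0.0429
t 3.5333 pos [0.5744 0.1541 0.1816] gap 0.042896932903911895 F [ 2.2 -2.6  5.8]
shift mm [-1.  -0.5  0.5] turn deg [ 0.15  0.28 -0.07]
wheel frame 0.0004695479186001029 -0.03282010026832278 0.05663820086540816 q [ 0.46  0.61 -0.64  1.7  -0.21  1.02  0.27]
```

```bash
python3 -m crank '[[[2.27,0,0.04],[0,-2,0],1],[[4.53,0,0.16],[0,-4,0],1],[[4.53,0,0.16],[0,-4,0],1],[[4.53,0,0.16],[0,-4,0],1],[[4.53,0,0.16],[0,-4,0],1],[[4.53,0,0.16],[0,-4,0],1],[[4.53,0,0.16],[0,-4,0],1],[[4.53,0,0.16],[0,-4,0],1],[[0,0,0],[0,0,0],1],[[0,0,0],[0,0,0],1]]' && python3 -c "
from h import *
report(1,.065)"
```

```text
time_s: 4.37
position: [0.5657, 0.1878, 0.1904]
tool_rot: [3.139, -0.013, 1.836]
ft_force: [3.5, 2.9, 0.5]
finger_gap: 0.043
t 4.3667 pos [0.5657 0.1878 0.1904] gap 0.04301487393975392 F [3.5 2.9 0.5]
shift mm [-3.1 -0.8  0.3] turn deg [0.17 0.27 0.11]
wheel frame 0.0008351053240232392 0.0019637024536601102 0.06536145929746787 q [-0.    0.45 -0.46  1.73  0.22  1.   -0.28]
```

```bash
python3 -m crank '[[[2.27,0,0.04],[0,-2,0],1],[[4.53,0,0.16],[0,-4,0],1],[[4.53,0,0.16],[0,-4,0],1],[[4.53,0,0.16],[0,-4,0],1],[[4.53,0,0.16],[0,-4,0],1],[[4.53,0,0.16],[0,-4,0],1],[[4.53,0,0.16],[0,-4,0],1],[[4.53,0,0.16],[0,-4,0],1],[[0,0,0],[0,0,0],1],[[0,0,0],[0,0,0],1]]'
python3 - <<'E'
from h import *
report(-29,.065)
s=shot('scene','s2.png')
c=s['img'][205:325,250:390]
cv2.imwrite('pics/v2.png',cv2.resize(c,None,fx=5,fy=5,interpolation=3)[:,:,::-1])
print(proj(s,C+.048*X+.052*Z),proj(s,C+.048*X),proj(s,C+.026*X+.052*Z))
E
```

```text
time_s: 5.2
position: [0.5577, 0.2188, 0.1806]
tool_rot: [3.14, 0.511, 1.835]
ft_force: [7.7, 3.3, -4.0]
finger_gap: 0.0432
t 5.2 pos [0.5577 0.2188 0.1806] gap 0.043241808800269635 F [ 7.7  3.3 -4. ]
shift mm [-2.8 -1.1  0.1] turn deg [0.14 0.26 0.05]
wheel frame 0.0011436453686631157 0.03402035560313376 0.055615760184686086 q [-0.47  0.57 -0.31  1.66  0.65  1.27 -0.79]
[319.97820358 258.3013807 ] [318.27532321 277.23007791] [319.04419442 251.84797048]
```

View pics/v2.png

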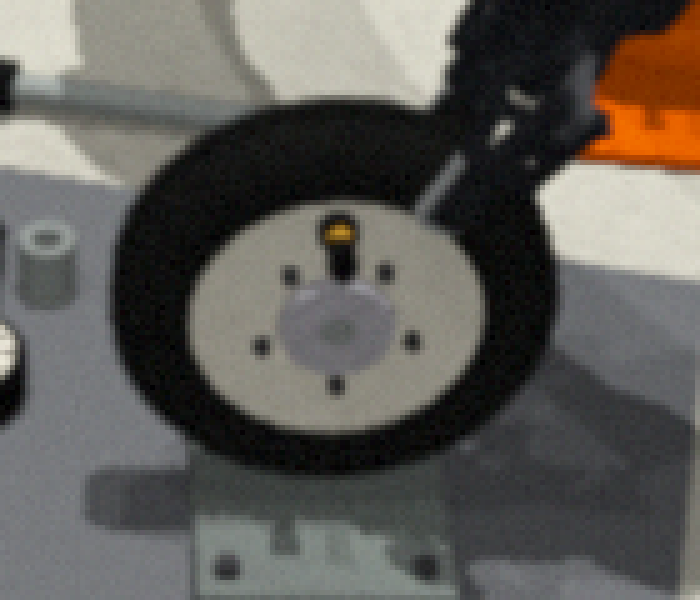

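```bash
cat > m.py <<'E'
from h import *
def onX(d,u,v,x):
    e,r=ray(d,u,v);q=C+x*X;p=e+r*((q-e)@X)/(r@X)-C;return np.array([p@Y,p[2]])
def ana(fn):
    d=load(fn);im=d['img'][:,:,::-1].astype(np.uint8);k=4
    x0,y0=270,225;g=cv2.resize(im[y0:315,x0:370],None,fx=k,fy=k,interpolation=cv2.INTER_CUBIC)
    gr=cv2.cvtColor(g,cv2.COLOR_BGR2GRAY);n,l,st,ce=cv2.connectedComponentsWithStats((gr<75).astype(np.uint8))
    B=[]
    for i in range(1,n):
        if 60<st[i,4]<2500:
            c=(ce[i]+.5)/k-.5+[x0,y0]; yz=onX(d,*c,.02)
            print('dark',c.round(1),st[i],(yz*1e3).round(1))
            if st[i,4]<400 and np.hypot(*yz)<.045:B.append(yz)
    h=cv2.cvtColor(g,cv2.COLOR_BGR2HSV);m=cv2.inRange(h,(12,110,60),(32,255,255));m[:, :]=m
    ys,xs=np.nonzero(m);c=(np.array([xs.mean(),ys.mean()])+.5)/k-.5+[x0,y0]
    print('brass',c,len(xs))
    B=np.array(B);cc=B.mean(0);print('bolt centre mm',cc*1e3,len(B))
    v=B-cc; a=np.degrees(np.arctan2(-v[:,0],v[:,1]));print('radii',np.hypot(*v.T)*1e3,'ang',a)
    print('phase mod72',np.degrees(np.angle(np.exp(1j*5*np.radians(a)).mean()))/5)
    for x in (.030,.036,.042):
        p=onX(d,*c,x)-[cc[0],0]; print('brass@',x,p*1e3,np.hypot(*p)*1e3,np.degrees(np.arctan2(-p[0],p[1])))
E
python3 -c "
from m import *
ana('scene0.png');print();ana('s2.png')"
```

```text
dark [310.2 258.6] [157 130  11  13 114] [-17.1  28.8]
dark [296.8 265.5] [  91  133   41   62 1197] [-45.3   9.6]
dark [328.8 260.6] [232 138  10  13 112] [23.8 23.2]
dark [330.7 274.9] [239 195  11  13 114] [ 31.4 -17.4]
dark [313.8 281.3] [171 221  12  13 124] [ -5.1 -36.2]
brass [341.0911274  241.48723458] 989
bolt centre mm [ 8.24200408 -0.38142363] 4
radii [38.70903022 28.3134449  28.71383148 38.24718187] ang [  40.97918048  -33.43846749 -126.32477718  159.56944119]
phase mod72 28.18405274981875
brass@ 0.03 [35.69663284 82.56104975] 89.94763216117003 -23.38203887621177
brass@ 0.036 [34.51503734 87.00922893] 93.60498769878534 -21.637360645884524
brass@ 0.042 [33.33344185 91.45740811] 97.34256954010888 -20.025258863351333

dark [317.6 254. ] [ 175   90   32   57 1176] [-1.9 41.5]
dark [326.6 259.2] [223 132  11  14 124] [18.8 27.3]
dark [307.6 259.9] [147 135  11  13 118] [-22.4  25.2]
dark [332.  272.8] [244 186  11  14 122] [ 33.7 -11.3]
dark [301.9 273.8] [124 191  11  13 109] [-32.9 -14.3]
dark [316.8 281.5] [183 221  12  14 127] [  1.6 -36.8]
brass [328.42655875 247.6867506 ] 417
bolt centre mm [-0.2628863  -1.97234264] 5
radii [34.89041167 35.09131298 35.21487502 34.91411729 34.9029757 ] ang [ -33.0358767    39.17285324 -105.28839735  110.6530687  -176.96741563]
phase mod72 -33.09315284150299
brass@ 0.03 [18.80453054 66.22335708] 68.84143658597654 -15.852222322584236
brass@ 0.036 [17.80837348 70.79082739] 72.9964342189485 -14.120513536565664
brass@ 0.042 [16.81221641 75.35829771] 77.2109037254958 -12.576565827079925
```

The five-bolt pattern (radius 35 mm, bolt opposite the stem at -177°) and the stem itself both put the wheel about 3° short. I'll turn it 3° more.

```bash
python3 -m crank '[[[1.7,0,0.02],[0,-1.5,0],1],[[1.7,0,0.02],[0,-1.5,0],1],[[0,0,0],[0,0,0],1],[[0,0,0],[0,0,0],1],[[0,0,0],[0,0,0],0.5],[[0,0,0],[0,0,0],0],[[0,0,0],[0,0,0],-1],[[0,0,0],[0,0,0],-1],[[0,0,0],[0,0,0],-1],[[0,0,0],[0,0,0],-1]]'
python3 - <<'E'
from m import *
report(-32,.065)
shot('scene','s3.png');ana('s3.png')
E
```

```text
time_s: 6.08
position: [0.5552, 0.2199, 0.1799]
tool_rot: [-3.14, 0.563, 1.834]
ft_force: [0.1, -0.4, 1.0]
finger_gap: 0.0857
t 6.0833 pos [0.5552 0.2199 0.1799] gap 0.0856810914258732 F [ 0.1 -0.4  1. ]
shift mm [-1.1  0.9  0.4] turn deg [-0.08  0.28 -0.  ]
wheel frame -0.0009491810811228009 0.03564067696047849 0.054882505222446115 q [-0.5   0.59 -0.3   1.64  0.67  1.31 -0.82]
dark [318.5 253.9] [ 179   90   32   56 1165] [ 0.2 41.7]
dark [327.  259.4] [224 133  12  13 127] [19.7 26.6]
dark [308.2 259.6] [149 134  11  13 114] [-21.3  26.1]
dark [301.8 273.4] [123 189  12  13 125] [-33.3 -13.1]
dark [331.6 273.2] [243 188  11  14 121] [ 33.1 -12.5]
dark [316.2 281.5] [182 221  11  13 116] [  0.4 -36.6]
brass [318.41145833 251.20089286] 336
bolt centre mm [-0.28456344 -1.90752148] 5
radii [34.83199698 35.0034897  34.89303676 34.99514465 34.71749157] ang [ -35.10186037   36.96867152  108.73998394 -107.53378472 -178.85325308]
phase mod72 -35.15604215362215
brass@ 0.03 [-1.75080341 56.82443352] 56.85139890287734 1.7647676426785268
brass@ 0.036 [-2.59671558 61.46053092] 61.51536225009265 2.41931540974283
brass@ 0.042 [-3.44262774 66.09662832] 66.18622183910021 2.98154336216035
```

About 0.9° remains, so I'm backing straight out and checking again.

```bash
python3 -m crank '[[[0,0.5,-8],[0,0,0],-1],[[0,0,-15],[0,0,0],-1],[[0,0,-20],[0,0,0],-1],[[0,0,-20],[0,0,0],-1],[[0,0,-20],[0,0,0],-1],[[0,0,-20],[0,0,0],-1],[[0,0,-20],[0,0,0],-1],[[0,0,-10],[0,0,0],-1],[[0,0,0],[0,0,0],-1],[[0,0,0],[0,0,0],-1]]'
python3 - <<'E'
from m import *
shot('scene','s4.png');ana('s4.png')
cv2.imwrite('pics/v4.png',cv2.resize(load('s4.png')['img'][120:340,120:450],None,fx=2.3,fy=2.3)[:,:,::-1])
a,b=load('scene0.png')['img'],load('s4.png')['img']
d=np.abs(a.astype(int)-b)[240:285,150:200].mean();print('other wheel lower half diff',d)
E
```

```text
time_s: 6.97
position: [0.5379, 0.2889, 0.2927]
tool_rot: [3.141, 0.563, 1.833]
ft_force: [-0.5, -1.3, -0.5]
finger_gap: 0.0856
dark [318.5 254. ] [ 179   90   32   56 1147] [ 0.2 41.6]
dark [327.1 259.4] [224 133  12  13 121] [19.8 26.6]
dark [308.1 259.6] [149 134  11  12 110] [-21.4  26.2]
dark [301.7 273.4] [123 189  11  13 121] [-33.4 -13.1]
dark [331.6 273.2] [243 189  11  12 115] [ 33.1 -12.5]
dark [316.2 281.5] [181 221  12  13 115] [  0.3 -36.6]
brass [350.30323834 237.12396373] 965
bolt centre mm [-0.32322784 -1.89149367] 5
radii [34.90715041 35.12611519 34.93038243 35.04713053 34.73499838] ang [ -35.28176079   36.94781371  108.71746897 -107.6550786  -178.94726076]
phase mod72 -35.24375420066588
brass@ 0.03 [62.57801917 93.90796764] 112.84819391531738 -33.678537708683805
brass@ 0.036 [61.26268663 98.27329628] 115.80482518132649 -31.939041352194586
brass@ 0.042 [ 59.94735409 102.63862492] 118.8628309787091 -30.287591147513023
other wheel lower half diff 4.011259259259259
```

View pics/v4.png

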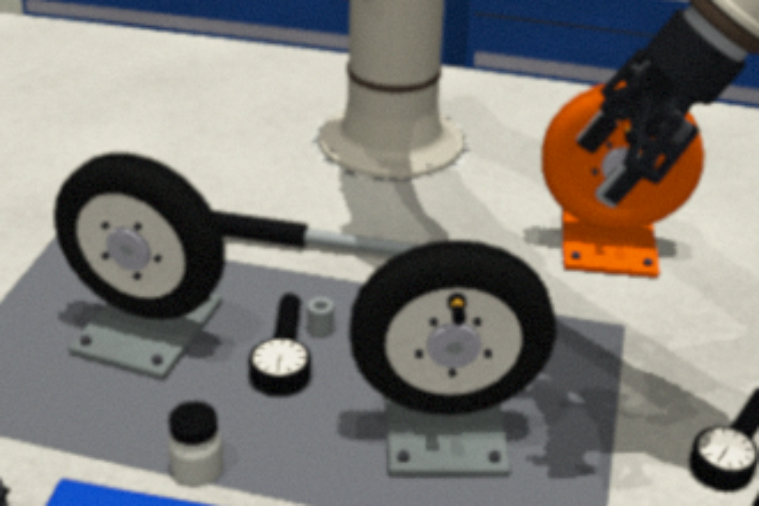

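The view shows the stem straight above the hub at (458,305), with the hub at (455,345). The gripper is clear of everything and the other wheel is unchanged.

```bash
python3 -c "
from h import *
print(workorder.job_done())"
```

```text
the job is handed in; nothing more can be done
None
```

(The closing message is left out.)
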